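Pin back the belt tensioner of a polisher drive

ROBOT

A 7-joint arm with a two-finger parallel gripper is mounted at the origin on the work surface. World frame = base frame: x ahead of the robot, y to its left, z up, the work surface at z = 0. Lengths are in m, angles in rad, forces in N, time in s.
With the tool pointing down it reaches from about 0.4 to 0.85 m from the base axis. Payload 10.4 kg.
Tool frame: the origin (TCP) lies between the finger pads; the fingertips stand 19 mm ahead of it and the grasp point (between the pads) is the TCP (manip.tip_extent is the distance from the TCP to the fingertips, in m); z points along the fingers, y is the line along which they close (so a half turn about z gives the same grasp; the last joint's range is limited). The gripper opens to 85 mm and grips with 20 to 120 N. Pads are 22 mm wide; open, the fingers measure 114 mm over their backs; the gripper's body (76 mm by 85 mm) begins 54 mm behind the grasp point. The pads swing forward as they close: fully open they stand 13 mm farther back than shut.
Start: joints at [1.193, 0.332, -0.065, 1.46, 0.022, 1.35, -0.088], TCP at [0.217, -0.586, 0.226] pointing down, gripper open.
Joint ranges: [-2.6, 2.6], [-0.5, 2.12], [-1.47, 1.34], [0.16, 2.42], [-1.27, 4.41], [0.06, 2.06], [-2.6, 2.6]. Speed limits (rad/s): [2.22, 2.22, 2.79, 2.79, 3.14, 3.14, 3.14].

INTERFACE

Orientations are given as a rotation vector (axis times angle).
In Python, from station import manip, imaging gives the robot as it stands.
- The arm moves only by the shell command python3 -m crank 'ROWS' [FORCE]. ROWS is JSON, one flat list of numbers, 7 for each row, row after row: the shift along the world's x, y, z in cm, then the turn, a rotation vector about the world's x, y, z in degrees, then the opening in per cent of the stroke, from 0 (shut) to 100 (fully open). A call has 1 to 12 rows; each row shifts and turns the commanded pose from where the row before left it; what a row does not reach is not made up. A row lasts 1/10 s, in which the tool goes at most 50 mm and 8.59 degrees, less where a joint would pass 70% of its speed; a pose out of reach is approached as far as the arm can. A call is refused whole if a number of a shift passes 5 or a number of a turn 8.59, either way. A call with a gripper value outside its range is refused whole. The fingers move at their own pace and stop on an object; FORCE is the grip in N (left out, the last holds). Time passes only in rows, so rows that do not move let the fingers close. It gives the time, the measured TCP pose, the force, the opening and the grip force at its end, in the units of the state.
- manip.get_state(): the state, without advancing time (a new reading comes with each control period).
- imaging.get_image(name): name is "side" or "top" or "wrist"; returns a dict with "image" (480x640x3 uint8, blue, green, red), "depth" (480x640 float32, m along the optical axis (not along the pixel's ray), 0 where there is no reading), "mtx" (3x3 intrinsics, pixels), "cam_to_world" (4x4, takes a point from camera to world coordinates). Camera axes: x right, y up, looking along -z (the intrinsics and any distortion apply to the point x, -y, -z); pixel columns grow to the right and rows downward; lengths in m; the calibration is good to about 2 mm. A picture is of the moment at which its call begins.
- manip.sign_off(): hands the job in; it is judged then, once.
The state is a dict: "time_s": time; "joint_positions": joint angles; "dq": joint speeds; "effort": joint torques, N m; "tcp_pos": TCP position; "tool_rot": TCP orientation; "force": force on the tool from outside, world axes, zero at the start; "ft_torque": the same for the moment, N m; "width": opening from 0.0 (shut) to 1.0 (fully open); "grasp_force": force on a finger pad.
Only numpy, scipy, OpenCV 4.12 (cv2) and the standard library are available. Lean on these libraries where they do the work, as an engineer would, in place of code of your own. Each camera call takes 0.05 s, during which the arm holds its last target. There are 200 camera calls.

TASK

The drive belt of this grinder-polisher base has been taken off and the new one can only go on with the sprung tensioner locked back. Take the lock pin from the tool block and stand it in the hole of the boss on the tensioner's swinging plate, swing the idler wheel back against its spring until you feel the pin drop through into the hidden hole of the spring housing, and let go with the pin fully home and holding the tensioner back. Stop turning as soon as the pin drops so as not to bend it, never let the arm snap back, and leave everything else where it is.

Things in the scene. Friction and masses are not known exactly. Their poses are not given: they have to be found in the camera images.
- lock_pin: Loose steel lock pin, about 100 g, 70 mm tall, upright in a hole of the tool block. Shank 10 mm diameter, 36 mm long, tip chamfered over 3 mm; above it a grip 20 mm in diameter, 34 mm tall (the thickest of the three tools there). Origin at the tip, z up along the pin: shoulder under the grip at z = 36, top at 70 mm. In the block its shoulder rests on the block's top, the tip 9 mm above the table.
- lock_boss: Boss 28 x 28 x 20 mm on the tensioner's swinging plate, 41 mm from the pivot and opposite the idler; upright through hole 11.2 mm in diameter, 2.5 mm chamfer. Origin at the centre of the hole's mouth on the boss's top, 126 mm above the table; z up, x towards the pivot. The fixed spring housing's flat top is 22 mm under the mouth: a pin standing on it shows its shoulder 14 mm above the boss.
- idler: Smooth steel idler wheel, 50 mm diameter, 26 mm tall, free to spin on its upright axis, 95 mm from the pivot. Origin at the centre of its underside, 122 mm above the table; z up. Bolt head on top within 30 mm of the origin. The 26 mm wide arm to the pivot passes 4 mm under it. Can be gripped across from above (the hand need not turn as the arm swings) or pushed at its side.
- tens_arm (a joint): Swing of the tensioner's plate, arm, boss and idler about the upright pivot, rad: 0 at rest on its stop, growing counter-clockwise seen from above as the idler is swung back against the spring; end stop at 1.0. The damped spring pulls back with about 0.34 N m at 0 and 0.65 N m at 0.7 rad (3.6 to 6.8 N at the idler's axis).
- pivot (a point): Point on the pivot axis at deck height, 80 mm above the table. The fixed housing there has an 11.5 mm lock hole hidden by the round plate, 41 mm from the pivot; it differs from unit to unit: the boss comes over it somewhere between 0.42 and 0.75 rad of swing. The pin then drops 14 mm, shoulder on the boss; swung on, the plate jams on the pin. Let go, the arm rests back on the pin.
- chassis: The polisher's fixed white drive base, 300 x 460 x 80 mm, aluminium deck on top; origin at the centre of its underside, x along the 300 mm side, away from the robot at yaw 0, z up. On the deck: tensioner pivot at (-62, -115) mm, big pulley, 170 mm diameter, at (45, 135) mm (shaft end 100 mm above the deck), motor pulley, 66 mm diameter, at (65, -165) mm (top 80 mm above the deck).
- tool_block: Fixed grey plastic tool block 134 x 56 x 45 mm, origin at the centre of its underside, x along its length, z up, with three upright holes 13 mm in diameter at x = -42, 0 and 42 mm that hold the lock pin, the punch and the gauge in any order.
- punch: Bystander: plain slim steel punch, 12 mm in diameter and 102 mm tall, upright in the tool block, origin at its foot.
- gauge: Bystander: slim steel plug gauge, 11 mm in diameter and 78 mm tall with a thin collar 17 mm in diameter at 45 mm, upright in the tool block, origin at its foot.
- nut: Bystander: loose hexagon nut 30 mm across and 16 mm tall, lying on the deck near its front left corner, origin under its centre.
- gear_large: Bystander: steel gear ring, 140 mm in diameter, 32 mm tall, origin under its centre, on the table.
- gear_small: Bystander: steel gear ring, 112 mm in diameter, 30 mm tall, origin under its centre, on the table.
- ink_jar: Bystander: jar of marking ink with a white cap, 56 mm in diameter and 75 mm tall, origin under its centre, on the table.
- screwdriver: Bystander: screwdriver 200 mm long lying on the table, its x along the shaft.

How it is judged:
By the outcome, as a careful person would: the job done as asked, in the order asked, and still so for the second after the job is handed in, with the robot touching nothing.
It also fails if it takes over 64 s, if anything falls off the work surface, if the arm or the gripper's body presses on something with over 40 N, if the wrist force passes 120 N, or if a joint passes its speed limit or range.

## Working session

There is one attempt and no reset: what is moved stays moved. The work goes in short steps, Python scripts to look and compute and a shell command to move; the robot and the scene stay as the last step left them, time stands still between calls to the robot, and variables do not carry over. Pictures are saved under pics/ and viewed, at most 10 in all, crops included, and the job is handed in when it is done.

```bash
mkdir -p pics; ls; cat > h.py <<'E'
import numpy as np,cv2
from station import manip,imaging
def grab(n,tag):
    d=imaging.get_image(n); cv2.imwrite(f'pics/{tag}.png',d['image']); np.savez(f'pics/{tag}.npz',**d); return d
def load(tag): return dict(np.load(f'pics/{tag}.npz'))
def ray(d,u,v):
    K=d['mtx'];T=d['cam_to_world']
    c=np.array([(u-K[0,2])/K[0,0],-(v-K[1,2])/K[1,1],-1.]); return T[:3,3],T[:3,:3]@c
def onz(d,u,v,z):
    o,r=ray(d,u,v); return o+r*(z-o[2])/r[2]
def pt(d,u,v):
    o,r=ray(d,u,v); return o+r*d['depth'][int(v),int(u)]
def proj(d,p):
    T=d['cam_to_world'];K=d['mtx'];c=T[:3,:3].T@(np.array(p)-T[:3,3]); return K[0,0]*c[0]/-c[2]+K[0,2],K[1,1]*-c[1]/-c[2]+K[1,2]
E
python3 - <<'E'
from h import *
for n in ('top','side'):
    d=grab(n,n+'0'); print(n,d['mtx'].round(1).tolist(),d['cam_to_world'].round(3).tolist(),[k for k in d])
print(manip.get_state())
E
```

```text
pics
top [[577.7, 0.0, 326.3], [0.0, 577.7, 238.9], [0.0, 0.0, 1.0]] [[0.021, 0.984, -0.174, 0.228], [-1.0, 0.019, -0.012, -0.001], [-0.008, 0.175, 0.985, 1.586], [0.0, 0.0, 0.0, 1.0]] ['image', 'depth', 'mtx', 'cam_to_world']
side [[483.5, 0.0, 321.8], [0.0, 483.5, 233.9], [0.0, 0.0, 1.0]] [[-0.996, 0.049, -0.078, 0.405], [-0.089, -0.709, 0.7, 0.894], [-0.021, 0.704, 0.71, 0.997], [0.0, 0.0, 0.0, 1.0]] ['image', 'depth', 'mtx', 'cam_to_world']
{'time_s': 0.1, 'joint_positions': array([ 1.19338035,  0.332811  , -0.06469313,  1.46089073,  0.02160677,
        1.34987746, -0.08849783]), 'dq': array([-1.56649583e-03, -2.77096919e-03,  1.02628951e-03, -2.74296199e-03,
       -1.05903071e-03,  4.72991335e-04,  3.45042203e-05]), 'effort': array([ 1.99220049e-03, -6.26747561e+01,  4.92801075e-02, -3.92431390e+01,
        1.61810144e-02,  6.93409616e-03, -6.98457688e-05]), 'tcp_pos': array([ 0.21700516, -0.58574452,  0.22567807]), 'tool_rot': array([-3.09104155e+00, -5.54229188e-01,  4.61567348e-04]), 'force': array([-0.21050346,  0.66007154, -0.02672678]), 'ft_torque': array([ 0.00735422,  0.00867455, -0.03944042]), 'grasp_force': 0.0, 'width': 0.996424440330087}
```

View pics/top0.png

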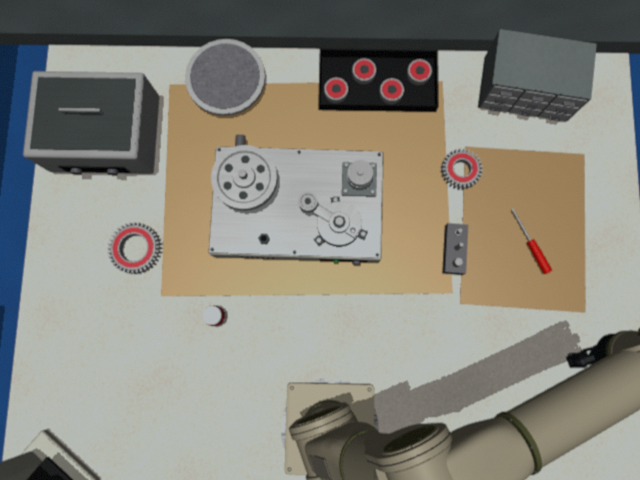

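View pics/side0.png

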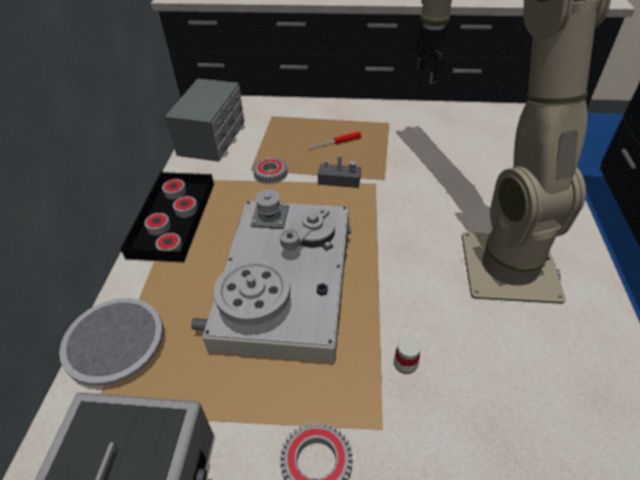

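The top view shows the tool block at (456,248) with its thickest tool at (458,262). The pivot is near (339,222), the idler near (308,201), and the boss is probably near (362,234). The side view agrees. I'll enlarge the top view for detail.

```bash
python3 - <<'E'
from h import *
d=load('top0');s=load('side0')
a=cv2.resize(d['image'][180:280,280:480],None,fx=4,fy=4,interpolation=cv2.INTER_CUBIC)
b=cv2.resize(s['image'][150:260,260:380],None,fx=4,fy=4,interpolation=cv2.INTER_CUBIC)[:, :]
cv2.imwrite('pics/c1.png',a)
for n,u,v,z in [('pin',458,262,.079),('mid',458,246,.08),('far',459,231,.08),('idl',308,201,.148),('piv',339,222,.13),('boss',362,234,.126)]:
    print(n,onz(d,u,v,z).round(3),pt(d,u,v).round(3))
g=cv2.inRange(d['image'][140:270,200:392],(140,140,140),(255,255,255))
c=max(cv2.findContours(g,0,2)[0],key=cv2.contourArea)+[200,140]
r=cv2.minAreaRect(c);print(r,[onz(d,*p,.08).round(3).tolist() for p in cv2.boxPoints(r)])
E
```

```text
pin [ 0.44  -0.33   0.079] [ 0.44  -0.33   0.076]
mid [ 0.482 -0.33   0.08 ] [ 0.481 -0.329  0.085]
far [ 0.523 -0.334  0.08 ] [ 0.522 -0.333  0.082]
idl [0.58  0.065 0.148] [0.579 0.065 0.151]
piv [ 0.531 -0.015  0.13 ] [ 0.529 -0.015  0.138]
boss [ 0.501 -0.075  0.126] [ 0.507 -0.077  0.093]
((295.93341064453125, 200.99777221679688), (171.63800048828125, 108.80622100830078), 1.9091525077819824) [[0.452, 0.328, 0.08], [0.753, 0.335, 0.08], [0.745, -0.133, 0.08], [0.446, -0.125, 0.08]]
```

View pics/c1.png

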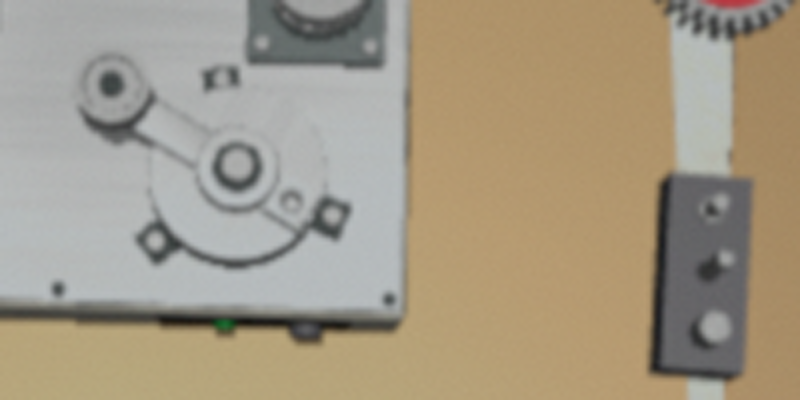

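The crop shows the pivot bolt at full-image (339.5,221.5), the boss hole at (352.8,230.8), the idler bolt at (307.8,201) and the pin at (458.2,261.7). The idler is 94 mm from the pivot, which fits the given 95 mm. I'm going above the pin for a close look.

```bash
python3 -m crank '[2.2,2.5,0,0,0,-2,100, 2.2,2.5,0,0,0,-2,100, 2.2,2.5,0,0,0,-2,100, 2.2,2.5,0,0,0,-2,100, 2.2,2.5,0,0,0,-2,100, 2.2,2.5,0,0,0,-2,100, 2.2,2.5,0,0,0,-2,100, 2.2,2.5,0,0,0,-2,100, 2.2,2.5,0,0,0,-2,100, 2.2,2.5,0,0,0,-2,80, 0,0,0,0,0,0,80, 0,0,0,0,0,0,80]' 30
python3 - <<'E'
from h import *
d=grab('wrist','w1');s=manip.get_state();print(s['tcp_pos'],s['tool_rot'],s['time_s'],proj(d,s['tcp_pos']),proj(d,[.44,-.33,.079]))
E
```

```text
time_s: 1.3
tcp_pos: [0.4373, -0.3356, 0.2261]
tool_rot: [-3.141, -0.012, 0.001]
force: [-0.4, -1.0, 0.2]
width: 0.8
grasp_force: 0.0
[ 0.43657642 -0.33656621  0.2261313 ] [ 3.14148332e+00  8.89646575e-03 -1.19728573e-03] 1.35 (np.float64(315.99808393270126), np.float64(303.8010939076826)) (np.float64(307.45730534205916), np.float64(211.6805329480875))
```

View pics/w1.png

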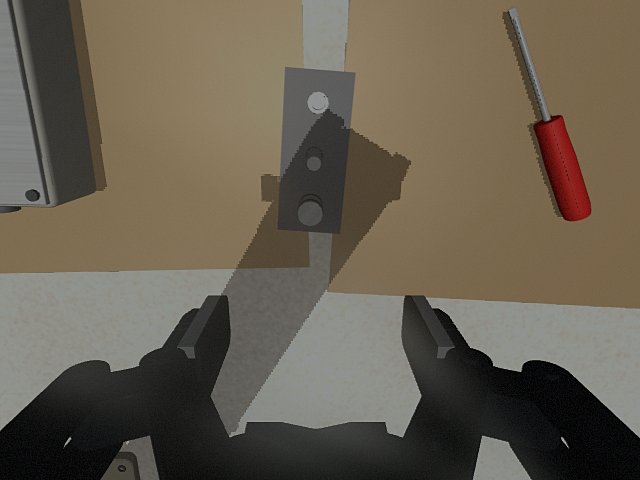

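The wrist view shows the thick pin's top at about (310,212). The estimate predicted (307.5,211.7), so they agree to about 1 mm. I'm descending and gripping.

```bash
python3 -m crank '[0.3,0.5,-2,0,0,-3,70, 0,0,-3,0,0,0,60, 0,0,-3,0,0,0,60, 0,0,-3,0,0,0,60, 0,0,-2.6,0,0,0,60, 0,0,-2,0,0,0,60, 0,0,0,0,0,0,60, 0,0,0,0,0,0,10, 0,0,0,0,0,0,10, 0,0,0,0,0,0,10, 0,0,0,0,0,0,10, 0,0,0,0,0,0,10]' 40
```

```text
time_s: 2.55
tcp_pos: [0.4409, -0.3318, 0.0719]
tool_rot: [3.139, -0.073, 0.003]
force: [-1.3, -0.1, 6.7]
width: 0.184
grasp_force: 39.3
```

```bash
python3 -m crank '[0,0,0,0,0,0,10, 0,0,0,0,0,0,10, 0,0,0,0,0,0,10]'
```

```text
time_s: 2.85
tcp_pos: [0.441, -0.3318, 0.0719]
tool_rot: [3.139, -0.073, 0.003]
force: [-1.4, -1.0, 7.3]
width: 0.189
grasp_force: 39.3
```

```bash
python3 -m crank '[0,0,1,0,0,0,10, 0,0,2,0,0,0,10, 0,0,3,0,0,0,10, 0,0,3,0,0,0,10, 0,0,3,0,0,0,10, 0,0,3,0,0,0,10, 0,0,0.6,0,0,0,10, 0,0,0,0,0,0,10]'
python3 - <<'E'
from h import *
d=load('top0')
p=onz(d,339.5,221.5,pt(d,339,221)[2]);i=onz(d,307.75,201,.15);b=onz(d,352.75,230.75,.126)
print(p,i,b,np.linalg.norm((i-p)[:2]),np.linalg.norm((b-p)[:2]),'pred',p[:2]-(i-p)[:2]/np.linalg.norm((i-p)[:2])*.041)
E
```

```text
time_s: 3.65
tcp_pos: [0.4405, -0.3313, 0.2278]
tool_rot: [3.139, -0.073, 0.003]
force: [-0.3, 0.6, -0.5]
width: 0.186
grasp_force: 39.0
[ 0.52990183 -0.01640379  0.13928868] [0.57961719 0.06568325 0.15      ] [ 0.50902623 -0.05101303  0.126     ] 0.09596821536273398 0.040417703176146194 pred [ 0.5086622 -0.0514734]
```

```bash
python3 -m crank '[0,2.8,0,0,0,0.3,10, 0,2.8,0,0,0,0.3,10, 0,2.8,0,0,0,0.3,10, 0,2.8,0,0,0,0.3,10, 0,2.8,0,0,0,0.3,10, 0,2.8,0,0,0,0.3,10, 0,2.8,0,0,0,0.3,10, 0,2.8,0,0,0,0.3,10, 0,2.8,0,0,0,0.3,10, 0,2.8,0,0,0,0,10, 0,0,0,0,0,0,10, 0,0,0,0,0,0,10]'
python3 - <<'E'
from h import *
d=grab('wrist','w2');s=manip.get_state();print(s['tcp_pos'],s['tool_rot'],s['time_s'],'tip',proj(d,s['tcp_pos']-[0,0,.063]),proj(d,s['tcp_pos']+[0,0,.007]),proj(d,[.509,-.051,.126]))
E
```

```text
time_s: 4.85
tcp_pos: [0.4395, -0.0509, 0.2254]
tool_rot: [3.142, 0.003, -0.003]
force: [0.8, -0.2, -1.2]
width: 0.185
grasp_force: 39.0
[ 0.43956554 -0.05169932  0.22555479] [ 3.14153474e+00  1.50949276e-04 -2.48538447e-03] 4.9 tip (np.float64(315.45824856130133), np.float64(251.22924562768142)) (np.float64(315.44736238963384), np.float64(310.32291464872685)) (np.float64(314.46547784950246), np.float64(124.36227278736472))
```

View pics/w2.png

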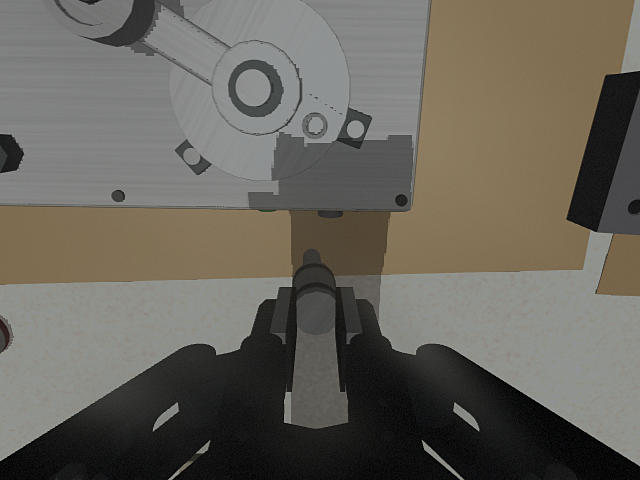

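The wrist view shows the hole at (315,125), against a predicted (314.5,124.4). The pin's tip, at about (311,253), is a few pixels left of the prediction, so I'll measure it.

```bash
python3 - <<'E'
from h import *
d=load('w2');im=d['image']
cv2.imwrite('pics/c2.png',cv2.resize(im[240:350,260:380],None,fx=5,fy=5,interpolation=cv2.INTER_CUBIC))
g=im[95:155,285:345];cv2.imwrite('pics/c3.png',cv2.resize(g,None,fx=6,fy=6))
D=d['depth'];
for v in range(244,345,6):
    r=D[v,270:365]; k=np.where((r>0.02)&(r<.24))[0]+270
    h=[ (u,round(float(pt(d,u,v)[1]),4)) for u in k if abs(pt(d,u,v)[0]-.4395)<.014 and abs(pt(d,u,v)[1]+.0517)<.012]
    if h: print(v,h[0],h[-1],pt(d,(h[0][0]+h[-1][0])//2,v).round(4))
E
```

```text
250 (np.int64(306), -0.0463) (np.int64(316), -0.052) [ 0.4414 -0.0492  0.1655]
256 (np.int64(303), -0.0447) (np.int64(319), -0.0537) [ 0.4419 -0.0493  0.1766]
262 (np.int64(303), -0.0449) (np.int64(320), -0.0541) [ 0.447  -0.0495  0.1984]
268 (np.int64(298), -0.0432) (np.int64(328), -0.0578) [ 0.4469 -0.0506  0.2057]
274 (np.int64(295), -0.042) (np.int64(332), -0.0595) [ 0.4475 -0.0506  0.2141]
280 (np.int64(293), -0.0411) (np.int64(334), -0.0604) [ 0.447  -0.0506  0.2195]
286 (np.int64(292), -0.0406) (np.int64(335), -0.061) [ 0.4475 -0.0507  0.2266]
292 (np.int64(285), -0.0401) (np.int64(347), -0.0637) [ 0.4472 -0.0519  0.2317]
298 (np.int64(283), -0.0397) (np.int64(347), -0.0635) [ 0.5149 -0.0516  0.3712]
304 (np.int64(283), -0.0402) (np.int64(349), -0.0637) [ 0.4417 -0.0519  0.2312]
310 (np.int64(282), -0.0401) (np.int64(350), -0.0636) [ 0.4391 -0.0519  0.2314]
316 (np.int64(281), -0.0401) (np.int64(351), -0.0637) [ 0.4362 -0.0519  0.2311]
322 (np.int64(279), -0.0397) (np.int64(352), -0.0637) [ 0.4331 -0.0515  0.2305]
328 (np.int64(278), -0.0398) (np.int64(353), -0.0636) [ 0.4305 -0.0515  0.2309]
334 (np.int64(278), -0.0399) (np.int64(353), -0.0633) [ 0.4277 -0.0515  0.2309]
340 (np.int64(275), -0.0398) (np.int64(355), -0.0634) [ 0.2751 -0.0514 -0.0022]
```

View pics/c2.png

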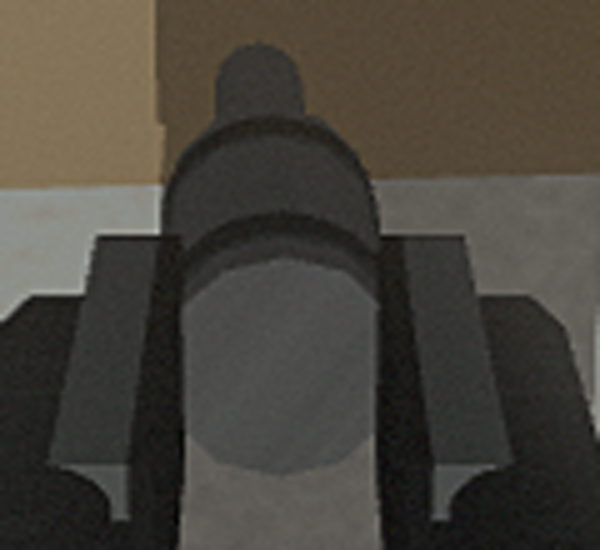

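The pin leans 2.2° in the grip, with its tip 2.3 mm towards +y, and its axis is about 2.5 mm behind the TCP in x. I'm straightening it by -2.2° about x, then moving +7.2 cm in x over the hole and starting down.

```bash
python3 -m crank '[1.2,0,0,-0.7,0,0,10, 1.5,0,0,-0.8,0,0,10, 1.5,0,0,-0.7,0,0,10, 1.5,0,0,0,0,0,10, 1.0,0,0,0,0,0,10, 0.5,0,0,0,0,0,10, 0,0,0,0,0,0,10, 0,0,0,0,0,0,10, 0,0,0,0,0,0,10]'
python3 - <<'E'
from h import *
d=grab('wrist','w3');s=manip.get_state();print(s['tcp_pos'],s['tool_rot'],s['time_s'],s['force'])
D=d['depth']
for v in range(244,345,6):
    h=[u for u in range(280,350) if abs((q:=pt(d,u,v))[0]-s['tcp_pos'][0])<.014 and abs(q[1]-s['tcp_pos'][1])<.0112 and q[2]>.155]
    if h: print(v,pt(d,h[0],v)[1].round(4),pt(d,h[-1],v)[1].round(4),pt(d,(h[0]+h[-1])//2,v).round(4))
E
```

```text
time_s: 5.8
tcp_pos: [0.5118, -0.0512, 0.2265]
tool_rot: [3.103, 0.0, 0.0]
force: [-0.2, -0.4, -0.3]
width: 0.187
grasp_force: 39.1
[ 0.51182484 -0.05121611  0.22659524] [3.10270702e+00 4.83767227e-04 2.60517952e-04] 5.85 [ 0.32898454  0.00642338 -0.93134023]
250 -0.0489 -0.0546 [ 0.5146 -0.0517  0.169 ]
256 -0.0472 -0.056 [ 0.5144 -0.0514  0.1779]
262 -0.0471 -0.0562 [ 0.5191 -0.0509  0.1988]
268 -0.0445 -0.0592 [ 0.5197 -0.0515  0.2081]
274 -0.0431 -0.0605 [ 0.5189 -0.0514  0.2131]
280 -0.0422 -0.0615 [ 0.5195 -0.0511  0.2209]
286 -0.0417 -0.062 [ 0.5202 -0.0509  0.2286]
292 -0.0402 -0.0619 [ 0.5191 -0.0511  0.2319]
298 -0.04 -0.0623 [ 0.5169 -0.0515  0.2328]
304 -0.0402 -0.0624 [ 0.5141 -0.0519  0.2325]
310 -0.0404 -0.0623 [ 0.5111 -0.052   0.2319]
316 -0.0401 -0.062 [ 0.5091 -0.0519  0.2333]
322 -0.0404 -0.0617 [ 0.5066 -0.0519  0.2338]
328 -0.0401 -0.061 [ 0.5031 -0.0519  0.2325]
334 -0.0403 -0.0609 [ 0.5001 -0.0519  0.2322]
340 -0.0402 -0.0609 [ 0.3477 -0.0614 -0.0014]
```

Now the pin is upright at (0.5095,-0.0516), within 1 mm of the hole. I'm lowering it.

```bash
python3 -m crank '[-0.05,0,-1,0,0,0,10, 0,0,-1.5,0,0,0,10, 0,0,-1,0,0,0,10, 0,0,-0.4,0,0,0,10, 0,0,-0.4,0,0,0,10, 0,0,0,0,0,0,10]'; python3 -m crank '[0,0,-0.4,0,0,0,10, 0,0,-0.3,0,0,0,10, 0,0,0,0,0,0,10]'
```

```text
time_s: 6.45
tcp_pos: [0.5115, -0.0509, 0.1832]
tool_rot: [3.103, 0.001, -0.001]
force: [0.6, 0.0, -0.6]
width: 0.186
grasp_force: 39.0
time_s: 6.75
tcp_pos: [0.5115, -0.051, 0.1761]
tool_rot: [3.103, 0.001, -0.001]
force: [-0.9, -0.0, -1.3]
width: 0.188
grasp_force: 39.0
```

```bash
python3 -m crank '[0,0,-0.4,0,0,0,10, 0,0,-0.3,0,0,0,10, 0,0,0,0,0,0,10]'; python3 -m crank '[0,0,-0.1,0,0,0,10, 0,0,0,0,0,0,10]'
```

```text
time_s: 7.05
tcp_pos: [0.5113, -0.051, 0.1689]
tool_rot: [3.103, 0.001, -0.001]
force: [-0.9, 1.4, -0.8]
width: 0.186
grasp_force: 39.0
time_s: 7.25
tcp_pos: [0.5116, -0.0511, 0.1684]
tool_rot: [3.103, 0.001, -0.0]
force: [0.3, -0.0, -0.5]
width: 0.184
grasp_force: 39.0
```

```bash
python3 -m crank '[0,0,0,0,0,0,24, 0,0,0,0,0,0,28, 0,0,0,0,0,0,35, 0,0,0,0,0,0,50, 0,0,0,0,0,0,50, 0,0,0,0,0,0,50, 0,0,1,0,0,0,50, 0,0,2,0,0,0,50, 0,0,2.5,0.8,0,0,60, -2,0,2,0.8,0,0,70, -4,0,0,0.6,0,0,100, 0,0,0,0,0,0,100]'
python3 - <<'E'
from h import *
d=grab('wrist','w4');s=manip.get_state();print(s['tcp_pos'],s['tool_rot'],s['time_s'],proj(d,[.509,-.0515,.174]),proj(d,[.5797,.0655,.15]))
grab('side','s4');grab('top','t4')
E
```

```text
time_s: 8.45
tcp_pos: [0.4489, -0.0515, 0.2447]
tool_rot: [3.14, -0.001, 0.001]
force: [-0.3, -0.2, 0.6]
width: 0.992
grasp_force: 0.0
[ 0.45063949 -0.05154828  0.24468083] [ 3.13970500e+00 -9.23287877e-04  2.45237896e-03] 8.5 (np.float64(313.7561666631941), np.float64(143.83426070347474)) (np.float64(102.52646182997259), np.float64(10.252479524592701))
```

View pics/w4.png

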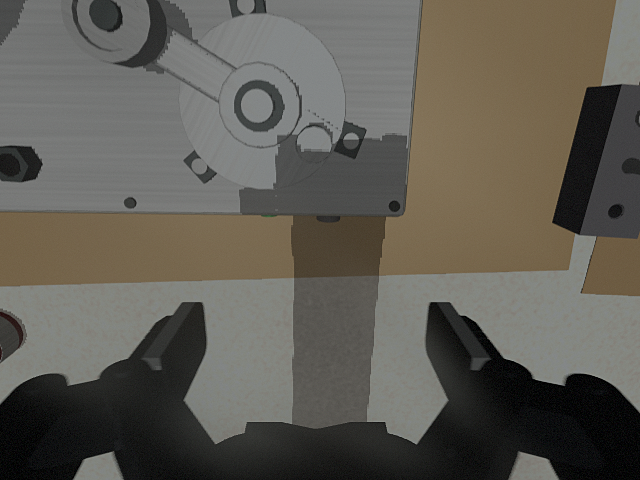

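The wrist view shows the pin standing in the boss at (314,140), as predicted, and the idler's bolt at (106,14). Next I'm checking the pin's height, and which hand yaw keeps the pin in the wrist view while the idler is held.

```bash
python3 - <<'E'
from h import *
from scipy.spatial.transform import Rotation as R
d=load('w4');s=manip.get_state();print(s['joint_positions'].round(2))
print('pin top',pt(d,314,138),'bolt',pt(d,106,14), 'wheel top',onz(d,106,14,.15))
o=np.array([.4506,-.0515,.2447]);C=d['cam_to_world']
for yaw in (-110,-100,-90,-80,-70,70):
  for tcp,pin in (([.58,.0655,.144],[.509,-.0515,.174]),([.522,.078,.144],[.534,-.057,.174]),([.522,.078,.144],[.534,-.057,.160])):
    Q=R.from_euler('z',yaw,degrees=True).as_matrix();e=dict(d);T=np.eye(4);T[:3,:3]=Q@C[:3,:3];T[:3,3]=np.array(tcp)+Q@(C[:3,3]-o);e['cam_to_world']=T
    print(yaw,np.round(proj(e,pin)),T[:3,3].round(3))
for n in ('s4','t4'):
    e=load(n);print(n,np.round(proj(e,[.509,-.0515,.174])))
E
```

```text
[ 0.55 -0.03 -0.52  1.84 -0.02  1.33 -1.54]
pin top [ 0.51204424 -0.05163767  0.17270991] bolt [0.57795612 0.06409863 0.14953721] wheel top [0.57785258 0.06387558 0.15      ]
-110 [ 423. -149.] [ 0.554 -0.003  0.29 ]
-110 [ 82. -91.] [0.496 0.009 0.29 ]
-110 [111. -66.] [0.496 0.009 0.29 ]
-100 [ 513. -115.] [ 0.567 -0.007  0.29 ]
-100 [ 167. -132.] [0.509 0.006 0.29 ]
-100 [ 186. -101.] [0.509 0.006 0.29 ]
-90 [591. -64.] [ 0.579 -0.008  0.29 ]
-90 [ 262. -153.] [0.521 0.005 0.29 ]
-90 [ 269. -119.] [0.521 0.005 0.29 ]
-80 [652.  -1.] [ 0.592 -0.007  0.29 ]
-80 [ 360. -153.] [0.534 0.006 0.29 ]
-80 [ 355. -119.] [0.534 0.006 0.29 ]
-70 [695.  69.] [ 0.605 -0.004  0.29 ]
-70 [ 455. -132.] [0.547 0.009 0.29 ]
-70 [ 438. -101.] [0.547 0.009 0.29 ]
70 [254. 601.] [0.606 0.134 0.29 ]
70 [445. 583.] [0.548 0.147 0.29 ]
70 [435. 548.] [0.548 0.147 0.29 ]
s4 [321. 197.]
t4 [354. 227.]
```

```bash
python3 -m crank '[1.1,1,0,0,0,-8.5,100, 1.1,1,0,0,0,-8.5,100, 1.1,1,0,0,0,-8.5,100, 1.1,1,0,0,0,-8.5,100]'; python3 -c "
from h import *
s=manip.get_state();print(s['joint_positions'].round(2))"
```

```text
time_s: 9.0
tcp_pos: [0.4969, -0.0103, 0.2433]
tool_rot: [-3.001, 0.926, 0.001]
force: [0.7, -0.1, -0.4]
width: 1.002
grasp_force: 0.0
[ 0.48  0.08 -0.57  1.74  0.04  1.34 -2.27]
```

j7 is nearing its limit this way, so I'm turning the other way for the equivalent grasp.

```bash
python3 -m crank '[0.7,0.6,0,0,0,8.4,100, 0.7,0.6,0,0,0,8.4,100, 0.7,0.6,0,0,0,8.4,100, 0.7,0.6,0,0,0,8.4,100, 0.7,0.6,0,0,0,8.4,100, 0.7,0.6,0,0,0,8.4,100, 0.7,0.6,0,0,0,8.4,100, 0.7,0.6,0,0,0,8.4,100, 0.7,0.6,0,0,0,8.4,100, 0.7,0.6,0,0,0,8.4,100, 0.7,0.6,0,0,0,8.4,100, 0.5,0.6,0,0,0,8.4,100]'; python3 -c "
from h import *
s=manip.get_state();print(s['joint_positions'].round(2))"
```

```text
time_s: 10.2
tcp_pos: [0.5788, 0.0615, 0.243]
tool_rot: [-2.616, -1.737, -0.001]
force: [0.2, -0.1, 0.3]
width: 1.003
grasp_force: 0.0
[ 0.44  0.32 -0.77  1.52  0.22  1.39 -0.74]
```

```bash
python3 -m crank '[0,0,0,0,0,0,100, 0,0,0,0,0,0,100]'; python3 - <<'E'
from h import *
s=manip.get_state();print(s['tcp_pos'],s['tool_rot'])
d=grab('wrist','w5');t=grab('top','t5');e=grab('side','s5')
print(proj(d,[.579,.065,.15]),np.round(proj(t,[.509,-.0515,.174])),np.round(proj(e,[.509,-.0515,.174])))
cv2.imwrite('pics/c5.png',np.hstack([cv2.resize(t['image'][160:280,260:400],(400,343)),cv2.resize(e['image'][130:250,250:390],(400,343))]))
E
```

```text
time_s: 10.4
tcp_pos: [0.5779, 0.061, 0.243]
tool_rot: [-2.625, -1.724, 0.0]
force: [0.6, 0.7, 0.2]
width: 0.998
grasp_force: 0.0
[0.57794941 0.06104299 0.24303964] [-2.62490239e+00 -1.72404674e+00  3.48515727e-05]
(np.float64(315.1487880040351), np.float64(229.32315813750128)) [354. 227.] [321. 197.]
```

View pics/c5.png

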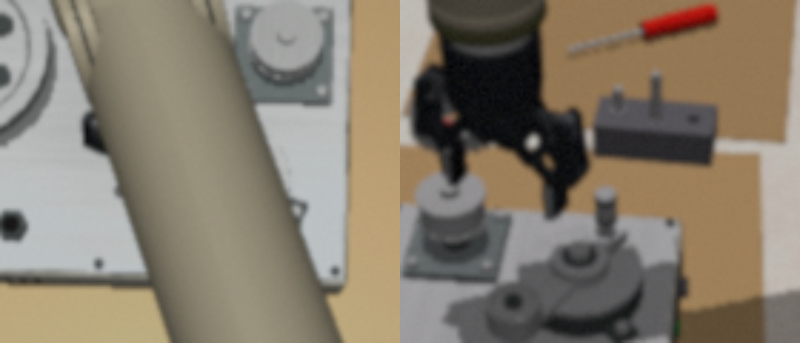

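The side crop shows the standing pin at full-image (322,203). The forearm blocks the top view. Once lowered, an upright hand would hide the pin from the side camera too. So I'll grip across y with the hand leaning 20° towards +x, which keeps the pin in view while I swing.

```bash
python3 -m crank '[0,0,0,0,0,-8.4,100, 0,0,0,0,0,-8.4,100, 0,0,0,0,0,-8.4,100, 0,0,0,0,0,-8.4,100, 0,0,0,0,0,-8.4,100, 0,0,0,0,0,-8.4,100, 0,0,0,0,0,-8.4,100, 0,0,0,0,0,-8.4,90, 0,0,-1,0,6,0,90, 0.1,0.2,-1,0,7,0,90, 0.1,0.2,-1,0,7,0,90, 0,0,0,0,0,0,90]'; python3 - <<'E'
from h import *
s=manip.get_state();print(s['tcp_pos'],s['tool_rot'],s['joint_positions'].round(2))
d=grab('wrist','w6');e=grab('side','s6');T=proj(d,[.579,.065,.15]);print(T)
cv2.imwrite('pics/c6.png',np.hstack([cv2.resize(d['image'],(400,300)),cv2.resize(e['image'][130:250,240:400],(400,300))]))
E
```

```text
time_s: 11.75
tcp_pos: [0.5793, 0.0641, 0.2072]
tool_rot: [3.089, -0.014, -0.565]
force: [-0.6, -0.1, -0.9]
width: 0.899
grasp_force: 0.0
[0.57928864 0.0641496  0.20723601] [ 3.08918357 -0.01421764 -0.56519175] [ 0.21  0.59 -0.56  1.25  0.19  1.73 -1.91]
(np.float64(312.21983531910075), np.float64(223.4651517379868))
```

View pics/c6.png

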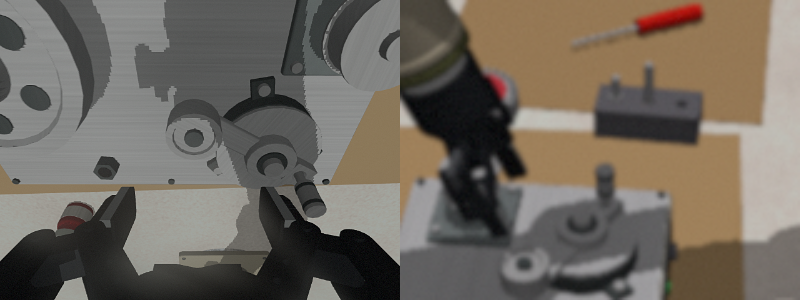

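The left half (wrist) shows the idler bolt at full-image (307,221) and the pin at (500,320). The right half (side) shows the pin clear of the hand at full-image (322,201). I'm descending on the idler and closing.

```bash
python3 -m crank '[0.1,0.2,-2,0,0,0,85, 0.1,0,-2,0,0,0,80, 0,0,-1.2,0,0,0,75, 0,0,-0.8,0,0,0,70, 0,0,0,0,0,0,68]' 50; python3 -m crank '[0,0,0,0,0,0,60, 0,0,0,0,0,0,50, 0,0,0,0,0,0,40, 0,0,0,0,0,0,40, 0,0,0,0,0,0,40]'; python3 - <<'E'
from h import *
s=manip.get_state();print(s['tcp_pos'],s['time_s'])
d=grab('wrist','w7');e=grab('side','s7');print(proj(d,[.509,-.0515,.174]),proj(e,[.509,-.0515,.174]))
cv2.imwrite('pics/c7.png',np.hstack([cv2.resize(d['image'],(400,300)),cv2.resize(e['image'][130:250,240:400],(400,300))]))
E
```

```text
time_s: 12.35
tcp_pos: [0.5814, 0.0666, 0.1538]
tool_rot: [3.092, -0.011, -0.544]
force: [-0.5, 0.8, 0.2]
width: 0.682
grasp_force: 0.0
time_s: 12.85
tcp_pos: [0.5817, 0.067, 0.1536]
tool_rot: [3.093, -0.01, -0.545]
force: [-0.0, 0.3, 0.4]
width: 0.399
grasp_force: 0.0
[0.58172691 0.06695799 0.15357242] 12.85
(np.float64(555.6638160804533), np.float64(434.69004739146317)) (np.float64(320.7974172588137), np.float64(196.88698273681158))
```

View pics/c7.png

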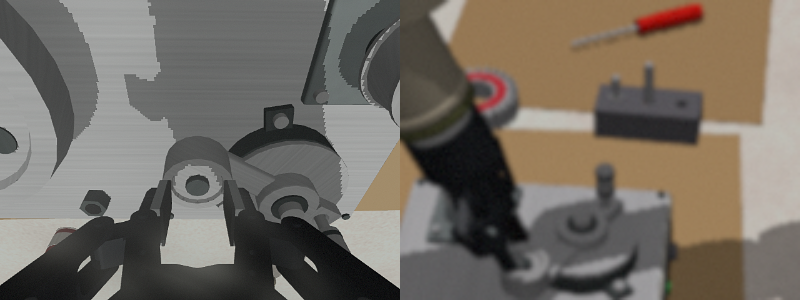

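The fingers closed to 40% without touching anything. They're still above the wheel, because the pads sit farther back when open. I'm reopening, going 14 mm lower and closing again.

```bash
python3 -m crank '[0,0,0.3,0,0,0,60, 0,0,0,0,0,0,80, 0,0,0,0,0,0,80, 0,0,0,0,0,0,80, 0,0,-0.7,0,0,0,80, 0,0,-0.5,0,0,0,80, 0,0,-0.5,0,0,0,80, 0,0,0,0,0,0,80]' 50; python3 -m crank '[0,0,0,0,0,0,70, 0,0,0,0,0,0,62, 0,0,0,0,0,0,50, 0,0,0,0,0,0,40, 0,0,0,0,0,0,40]'; python3 - <<'E'
from h import *
s=manip.get_state();print(s['tcp_pos'],s['time_s'])
E
```

```text
time_s: 13.75
tcp_pos: [0.5812, 0.0668, 0.1383]
tool_rot: [3.092, -0.01, -0.548]
force: [0.8, 0.9, -0.1]
width: 0.802
grasp_force: 0.0
time_s: 14.25
tcp_pos: [0.5841, 0.0672, 0.1439]
tool_rot: [3.095, -0.011, -0.534]
force: [2.9, -2.2, 25.6]
width: 0.403
grasp_force: 12.7
[0.58406855 0.06722457 0.14390471] 14.25
```

The upward force of 25 N means something is pressing underneath. I'm opening at once, then checking the wheel's geometry numerically from depth, as I've used all my picture views.

```bash
python3 -m crank '[0,0,0.3,0,0,0,60, 0,0,0.3,0,0,0,80, 0,0,0.4,0,0,0,80, 0,0,0,0,0,0,80]' 40; python3 - <<'E'
from h import *
s=manip.get_state();print(s['tcp_pos'],s['force'])
for tag in ('w4','w6','w8'):
    d=grab('wrist','w8') if tag=='w8' else load(tag)
    v,u=np.mgrid[0:480,0:640];D=d['depth'];K=d['mtx'];T=d['cam_to_world']
    P=np.stack([(u-K[0,2])/K[0,0],-(v-K[1,2])/K[1,1],-np.ones_like(D)],-1)*D[...,None]@T[:3,:3].T+T[:3,3]
    m=(D>0.03)&(np.hypot(P[...,0]-.579,P[...,1]-.065)<.05)&(P[...,2]>.10)&(P[...,2]<.19)
    if tag=='w8': m&=(v<330)
    q=P[m];h,e=np.histogram(q[:,2],bins=np.arange(.1,.19,.004));print(tag,dict(zip(e[:-1].round(3).tolist(),h.tolist())))
    for lo,hi in ((.115,.121),(.144,.1505),(.1505,.16),(.16,.18)):
        w=q[(q[:,2]>lo)&(q[:,2]<hi)]
        if len(w)>20: print('  ',lo,len(w),w.min(0).round(3),w.max(0).round(3),np.median(w,0).round(4))
E
```

```text
time_s: 14.65
tcp_pos: [0.5817, 0.067, 0.1497]
tool_rot: [3.093, -0.01, -0.545]
force: [-0.6, -0.1, 0.2]
width: 0.803
grasp_force: 0.0
[0.58168706 0.06696245 0.14970796] [-0.56342698 -0.10620732  0.19709508]
w4 {0.1: 0, 0.104: 0, 0.108: 324, 0.112: 672, 0.116: 1166, 0.12: 154, 0.124: 201, 0.128: 182, 0.132: 213, 0.136: 203, 0.14: 1739, 0.144: 2516, 0.148: 692, 0.152: 0, 0.156: 0, 0.16: 0, 0.164: 0, 0.168: 0, 0.172: 0, 0.176: 0, 0.18: 0, 0.184: 0}
   0.115 1707 [0.543 0.018 0.115] [0.592 0.066 0.121] [0.5598 0.0354 0.1164]
   0.144 3196 [0.553 0.041 0.144] [0.586 0.091 0.15 ] [0.5725 0.0655 0.1465]
w6 {0.1: 100, 0.104: 64, 0.108: 357, 0.112: 337, 0.116: 693, 0.12: 213, 0.124: 274, 0.128: 268, 0.132: 289, 0.136: 299, 0.14: 1937, 0.144: 3226, 0.148: 586, 0.152: 0, 0.156: 0, 0.16: 0, 0.164: 0, 0.168: 0, 0.172: 0, 0.176: 0, 0.18: 0, 0.184: 0}
   0.115 935 [0.543 0.017 0.115] [0.603 0.086 0.121] [0.5611 0.0312 0.1164]
   0.144 3810 [0.553 0.042 0.144] [0.603 0.091 0.15 ] [0.5806 0.0661 0.1464]
w8 {0.1: 190, 0.104: 157, 0.108: 470, 0.112: 434, 0.116: 881, 0.12: 436, 0.124: 510, 0.128: 575, 0.132: 586, 0.136: 621, 0.14: 2836, 0.144: 4038, 0.148: 812, 0.152: 0, 0.156: 113, 0.16: 399, 0.164: 503, 0.168: 506, 0.172: 489, 0.176: 371, 0.18: 195, 0.184: 0}
   0.115 1187 [0.544 0.018 0.115] [0.603 0.089 0.121] [0.5623 0.0308 0.1165]
   0.144 4850 [0.559 0.042 0.144] [0.604 0.091 0.15 ] [0.5835 0.066  0.1464]
   0.1505 113 [0.583 0.026 0.157] [0.597 0.107 0.16 ] [0.5945 0.1002 0.1588]
   0.16 2268 [0.581 0.018 0.16 ] [0.605 0.112 0.18 ] [0.5987 0.0322 0.1698]
```

```bash
python3 - <<'E'
from h import *
from scipy.spatial.transform import Rotation as R
d=load('w8');s=manip.get_state();Rt=R.from_rotvec(s['tool_rot']).as_matrix();p=s['tcp_pos']
v,u=np.mgrid[0:480,0:640];D=d['depth'];K=d['mtx'];T=d['cam_to_world']
P=np.stack([(u-K[0,2])/K[0,0],-(v-K[1,2])/K[1,1],-np.ones_like(D)],-1)*D[...,None]@T[:3,:3].T+T[:3,3]
Q=(P-p)@Rt
m=(D>.02)&(np.abs(Q[...,1])<.065)&(np.abs(Q[...,0])<.04)&(Q[...,2]<.03)&(Q[...,2]>-.05)&(P[...,2]>.152)
q=Q[m];w=P[m];print(Rt.round(2).tolist(),d['cam_to_world'][:3,3],(d['cam_to_world'][:3,3]-p)@Rt)
for lo in np.arange(-.05,.03,.005):
    k=(q[:,2]>lo)&(q[:,2]<lo+.005)
    if k.any(): print(lo.round(3),k.sum(),'y',np.percentile(q[k,1],[0,25,50,75,100]).round(3),'x',q[k,0].min().round(3),q[k,0].max().round(3),'worldz',w[k,2].min().round(3))
e=[pt(load('w8'),307,y) for y in (200,210)]
print(manip.tip_extent)
E
```

```text
[[0.94, -0.01, -0.34], [-0.01, -1.0, -0.0], [-0.34, 0.0, -0.94]] [0.70269244 0.06568967 0.26089877] [ 0.07566099  0.000786   -0.14620035]
-0.05 1311 y [-0.043 -0.035 -0.033  0.036  0.044] x -0.005 0.012 worldz 0.188
-0.045 1114 y [-0.047 -0.034  0.034  0.035  0.049] x -0.012 0.012 worldz 0.183
-0.04 1130 y [-0.047 -0.034 -0.033  0.035  0.049] x -0.011 0.012 worldz 0.178
-0.035 1005 y [-0.047 -0.034 -0.033  0.035  0.049] x -0.011 0.012 worldz 0.174
-0.03 911 y [-0.047 -0.034  0.035  0.035  0.049] x -0.011 0.012 worldz 0.169
-0.025 802 y [-0.047 -0.034  0.035  0.035  0.048] x -0.011 0.012 worldz 0.164
-0.02 622 y [-0.046 -0.034  0.035  0.035  0.048] x -0.011 0.012 worldz 0.16
-0.015 276 y [-0.04  -0.033 -0.033  0.035  0.041] x -0.01 0.011 worldz 0.157
-0.01 1 y [0.035 0.035 0.035 0.035 0.035] x -0.001 -0.001 worldz 0.159
0.019
```

```bash
python3 - <<'E'
from h import *
from scipy.spatial.transform import Rotation as R
c=[.07566,.0008,-.1462]
d8=load('w8');s=manip.get_state();Rt=R.from_rotvec(s['tool_rot']).as_matrix();X=np.eye(4);X[:3,:3]=Rt.T@d8['cam_to_world'][:3,:3];X[:3,3]=c
for tag in ('w1','w2','w4','w7','w8'):
    d=load(tag);v,u=np.mgrid[0:480,0:640];D=d['depth'];K=d['mtx']
    Q=np.stack([(u-K[0,2])/K[0,0],-(v-K[1,2])/K[1,1],-np.ones_like(D)],-1)*D[...,None]@X[:3,:3].T+X[:3,3]
    out=[]
    for sg in (1,-1):
        m=(D>.02)&(Q[...,1]*sg>.003)&(Q[...,1]*sg<.06)&(np.abs(Q[...,0])<.0125)&(Q[...,2]>-.04)&(Q[...,2]<.04)
        h=np.histogram(Q[m][:,2],bins=np.arange(-.04,.042,.004))[0];out.append(h.tolist())
    print(tag,out)
E
```

```text
w1 [[463, 409, 390, 347, 317, 265, 161, 26, 0, 0, 0, 0, 0, 0, 0, 0, 0, 0, 0, 0], [436, 429, 378, 362, 312, 264, 159, 28, 0, 0, 0, 0, 0, 0, 0, 0, 0, 0, 0, 0]]
w2 [[211, 247, 266, 239, 227, 204, 194, 117, 561, 79, 34, 44, 49, 39, 41, 61, 15, 3, 0, 0], [208, 245, 280, 229, 224, 212, 188, 126, 417, 66, 22, 40, 50, 49, 66, 56, 23, 3, 0, 0]]
w4 [[489, 453, 412, 376, 285, 144, 2, 0, 0, 0, 0, 0, 0, 0, 0, 0, 0, 0, 0, 0], [511, 457, 399, 365, 296, 151, 2, 0, 0, 0, 0, 0, 0, 0, 0, 0, 0, 0, 0, 0]]
w7 [[249, 322, 308, 290, 250, 240, 212, 137, 57, 0, 200, 696, 580, 289, 11, 8, 4, 1, 0, 364], [258, 313, 308, 293, 246, 244, 208, 138, 58, 0, 164, 582, 578, 282, 15, 8, 6, 1, 0, 0]]
w8 [[443, 420, 390, 346, 319, 256, 168, 28, 0, 201, 899, 798, 287, 14, 9, 2, 0, 1, 313, 1305], [466, 401, 395, 345, 325, 262, 155, 30, 0, 172, 783, 775, 278, 10, 5, 4, 2, 0, 0, 0]]
```

By depth, the real pad tips stand at tool z of about -4 to -16 mm, depending on the opening. So the fingers were resting on the wheel's top, which is at 148 mm. The wheel's centre is (0.578,0.0665). I'm going 29 mm lower and 9 mm back, then gripping.

```bash
python3 -m crank '[-0.9,0,0,0,0,0,80, 0,0,-0.8,0,0,0,80, 0,0,-0.8,0,0,0,80, 0,0,-0.6,0,0,0,80, 0,0,-0.6,0,0,0,80, 0,0,0,0,0,0,80]' 50; python3 -m crank '[0,0,0,0,0,0,70, 0,0,0,0,0,0,62, 0,0,0,0,0,0,54, 0,0,0,0,0,0,50, 0,0,0,0,0,0,50, 0,0,0,0,0,0,50]'
```

```text
time_s: 15.3
tcp_pos: [0.5722, 0.0668, 0.1202]
tool_rot: [3.092, -0.01, -0.548]
force: [0.5, -0.2, -0.5]
width: 0.8
grasp_force: 0.0
time_s: 15.9
tcp_pos: [0.573, 0.067, 0.1221]
tool_rot: [3.093, -0.01, -0.544]
force: [0.9, 0.9, 6.0]
width: 0.57
grasp_force: 51.6
```

```bash
cat > chk.py <<'E'
from h import *
s=manip.get_state();p=np.array([.5305,-.0157]);t=s['tcp_pos'];i=t[:2]+[.005,-.0005]-p
th=np.arctan2(i[1],i[0])-np.radians(60);a=np.radians(240)+th;b=p+.041*np.array([np.cos(a),np.sin(a)])
tang=np.array([-i[1],i[0]])/np.linalg.norm(i)
print('t',s['time_s'],'th',th.round(3),'r',np.linalg.norm(i).round(4),'z',t[2].round(4),'Ftan',(s['force'][:2]@tang).round(1),'F',s['force'].round(1),'w',round(s['width'],3))
for n in ('side','wrist'):
    d=imaging.get_image(n);D=d['depth'];K=d['mtx'];T=d['cam_to_world'];v,u=np.mgrid[0:480,0:640]
    P=np.stack([(u-K[0,2])/K[0,0],-(v-K[1,2])/K[1,1],-np.ones_like(D)],-1)*D[...,None]@T[:3,:3].T+T[:3,3]
    m=(D>.02)&(np.hypot(P[...,0]-b[0],P[...,1]-b[1])<.016)&(P[...,2]>.128)&(P[...,2]<.2)
    q=P[m]
    print(n,len(q),'pin top z',np.percentile(q[:,2],[50,90,99]).round(4) if len(q) else '', 'xy-boss(mm)',((np.median(q[q[:,2]>np.percentile(q[:,2],80)],0)[:2]-b)*1e3).round(1) if len(q) else '')
E
python3 chk.py; python3 -m crank '[-0.3,0.16,0,0,0,0,50, -0.27,0.14,0,0,0,0,50, -0.27,0.13,0,0,0,0,50, -0.3,0.12,0,0,0,0,50, -0.3,0.12,0,0,0,0,50, -0.29,0.11,0,0,0,0,50, 0,0,0,0,0,0,50]'; python3 chk.py
```

```text
t 15.9 th -0.0 r 0.095 z 0.1221 Ftan -0.4 F [0.9 0.9 6. ] w 0.57
side 129 pin top z [0.1599 0.1751 0.1775] xy-boss(mm) [-3.3  2. ]
wrist 0 pin top z  xy-boss(mm) 
time_s: 16.7
tcp_pos: [0.5562, 0.0749, 0.1221]
tool_rot: [3.094, -0.01, -0.541]
force: [5.1, 0.4, 5.5]
width: 0.57
grasp_force: 51.9
t 16.7 th 0.195 r 0.0952 z 0.1221 Ftan -4.7 F [5.1 0.4 5.5] w 0.57
side 121 pin top z [0.1608 0.1757 0.1768] xy-boss(mm) [1.5 2. ]
wrist 3265 pin top z [0.1481 0.1605 0.1666] xy-boss(mm) [7.  7.3]
```

```bash
python3 -m crank '[-0.25,0.09,0,0,0,0,50, -0.25,0.08,0,0,0,0,50, -0.25,0.07,0,0,0,0,50, -0.25,0.07,0,0,0,0,50, -0.25,0.06,0,0,0,0,50, -0.25,0.05,0,0,0,0,50, 0,0,0,0,0,0,50]'; python3 chk.py; python3 -m crank '[-0.15,0.03,0,0,0,0,50, 0,0,0,0,0,0,50]';python3 chk.py
```

```text
time_s: 17.5
tcp_pos: [0.5412, 0.0789, 0.122]
tool_rot: [3.094, -0.01, -0.542]
force: [4.3, -0.0, 5.3]
width: 0.566
grasp_force: 52.1
t 17.5 th 0.358 r 0.0954 z 0.122 Ftan -4.2 F [ 4.3 -0.   5.3] w 0.566
side 120 pin top z [0.1614 0.1754 0.177 ] xy-boss(mm) [1.  0.4]
wrist 1242 pin top z [0.1408 0.1485 0.152 ] xy-boss(mm) [-0.3  9.6]
time_s: 17.8
tcp_pos: [0.5399, 0.0792, 0.122]
tool_rot: [3.094, -0.011, -0.542]
force: [6.1, -0.5, 5.8]
width: 0.567
grasp_force: 52.1
t 17.8 th 0.372 r 0.0954 z 0.122 Ftan -6.1 F [ 6.1 -0.5  5.8] w 0.567
side 123 pin top z [0.1608 0.1753 0.1771] xy-boss(mm) [2.7 1.6]
wrist 1059 pin top z [0.14   0.1471 0.1504] xy-boss(mm) [-0.5  9.7]
```

```bash
sed -i 's/^    print(n,len/    if n=="side": stop=len(q)<40 or np.percentile(q[:,2],90)<.169 or abs(s["force"][:2]@tang)>12\n    print(n,len/; s/(.side.,.wrist.)/("side",)/' chk.py; echo 'raise SystemExit(int(stop))' >> chk.py
python3 -m crank '[-0.15,0.02,0,0,0,0,50, 0,0,0,0,0,0,50]' >/dev/null && python3 chk.py && python3 -m crank '[-0.15,0.02,0,0,0,0,50, 0,0,0,0,0,0,50]' >/dev/null && python3 chk.py && python3 -m crank '[-0.15,0.02,0,0,0,0,50, 0,0,0,0,0,0,50]' >/dev/null && python3 chk.py && python3 -m crank '[-0.15,0.015,0,0,0,0,50, 0,0,0,0,0,0,50]' >/dev/null && python3 chk.py && python3 -m crank '[-0.15,0.015,0,0,0,0,50, 0,0,0,0,0,0,50]' >/dev/null && python3 chk.py && python3 -m crank '[-0.15,0.01,0,0,0,0,50, 0,0,0,0,0,0,50]' >/dev/null && python3 chk.py && python3 -m crank '[-0.15,0.01,0,0,0,0,50, 0,0,0,0,0,0,50]' >/dev/null && python3 chk.py && python3 -m crank '[-0.15,0.01,0,0,0,0,50, 0,0,0,0,0,0,50]' >/dev/null && python3 chk.py
```

```text
t 18.1 th 0.388 r 0.0955 z 0.122 Ftan -4.6 F [ 4.6 -0.4  5.7] w 0.567
side 125 pin top z [0.1601 0.1757 0.1779] xy-boss(mm) [-0.1 -0.7]
t 18.35 th 0.404 r 0.0955 z 0.122 Ftan -5.8 F [5.8 0.1 5.1] w 0.566
side 120 pin top z [0.1608 0.175  0.177 ] xy-boss(mm) [0.6 0.2]
t 18.6 th 0.42 r 0.0955 z 0.122 Ftan -5.6 F [ 5.6 -0.9  5.6] w 0.568
side 122 pin top z [0.1598 0.1753 0.1771] xy-boss(mm) [0.9 2.8]
t 18.85 th 0.435 r 0.0956 z 0.122 Ftan -5.3 F [5.3 0.2 5.2] w 0.566
side 118 pin top z [0.1612 0.1747 0.177 ] xy-boss(mm) [2.3 0.6]
t 19.1 th 0.451 r 0.0955 z 0.122 Ftan -6.1 F [6.1 0.1 5.1] w 0.567
side 104 pin top z [0.1504 0.1615 0.1631] xy-boss(mm) [-4.9  1. ]
```

The pin dropped: its top fell from 174.7 to 161.5 mm at 0.451 rad, so I've stopped turning. Now I'm easing the arm back gently until the pin carries the spring.

```bash
python3 -m crank '[0.1,-0.01,0,0,0,0,50, 0.1,-0.01,0,0,0,0,50, 0,0,0,0,0,0,50]' >/dev/null; python3 chk.py; python3 -m crank '[0.1,-0.01,0,0,0,0,50, 0,0,0,0,0,0,50]' >/dev/null; python3 chk.py;  python3 -m crank '[0.1,-0.015,0,0,0,0,50, 0,0,0,0,0,0,50]' >/dev/null; python3 chk.py
```

```text
t 19.45 th 0.438 r 0.0955 z 0.122 Ftan -2.5 F [2.5 0.2 7.9] w 0.57
side 106 pin top z [0.1499 0.1619 0.1648] xy-boss(mm) [-0.6  2.1]
t 19.7 th 0.433 r 0.0955 z 0.122 Ftan 0.5 F [-0.5  0.3  8.6] w 0.565
side 100 pin top z [0.149  0.1616 0.1636] xy-boss(mm) [-3.1  1.9]
t 19.95 th 0.428 r 0.0955 z 0.122 Ftan 2.4 F [-2.5 -1.1  8.1] w 0.57
side 107 pin top z [0.1494 0.1616 0.1641] xy-boss(mm) [-2.   0.5]
```

```bash
python3 -m crank '[-0.1,0.01,0,0,0,0,57, 0,0,0,0,0,0,60, 0,0,0,0,0,0,65, 0,0,0,0,0,0,72, 0,0,0,0,0,0,80, 0,0,0,0,0,0,80, 0,0,0,0,0,0,80]' 20; python3 chk.py; python3 -m crank '[0,0,0.7,0,0,0,80, 0,0,1.5,0,0,0,80, 0,0,2,0,0,0,80, 0,0,3,0,0,0,80, 0,0,3,0,0,0,80, 0,0,3,0,-5,0,80, 0,2,3,0,-7,0,80, 0,3,2,0,-7,0,80, -3,3,0,0,0,0,80, -3,3,0,0,0,0,80, -3,3,0,0,0,0,80, 0,0,0,0,0,0,80]'; python3 - <<'E'
from h import *
for n in ('top','side'):
    d=grab(n,n+'9');D=d['depth'];K=d['mtx'];T=d['cam_to_world'];v,u=np.mgrid[0:480,0:640]
    P=np.stack([(u-K[0,2])/K[0,0],-(v-K[1,2])/K[1,1],-np.ones_like(D)],-1)*D[...,None]@T[:3,:3].T+T[:3,3]
    for nm,c,r in (('pin',(.5259,-.0564),.016),('idler',(.54,.0789),.035)):
        m=(D>.02)&(np.hypot(P[...,0]-c[0],P[...,1]-c[1])<r)&(P[...,2]>.138)&(P[...,2]<.2);q=P[m]
        if len(q): print(n,nm,len(q),np.median(q,0).round(4),np.percentile(q[:,2],90).round(4))
E
```

```text
time_s: 20.7
tcp_pos: [0.5343, 0.0797, 0.1214]
tool_rot: [3.093, -0.01, -0.545]
force: [-0.8, -0.0, 0.3]
width: 0.801
grasp_force: 0.0
t 20.7 th 0.431 r 0.0954 z 0.1214 Ftan 0.8 F [-0.8 -0.   0.3] w 0.801
side 96 pin top z [0.1516 0.1621 0.1633] xy-boss(mm) [-1.7  3.3]
time_s: 21.95
tcp_pos: [0.4402, 0.225, 0.3057]
tool_rot: [-3.141, -0.004, 0.023]
force: [0.2, 0.8, 1.0]
width: 0.797
grasp_force: 0.0
top pin 59 [ 0.5284 -0.0558  0.1597] 0.1648
top idler 305 [0.5429 0.0794 0.1465] 0.1517
side pin 75 [ 0.5246 -0.0502  0.1564] 0.1615
side idler 293 [0.5385 0.0822 0.1469] 0.1508
```

The pin's top is at about 160 mm, which is shoulder-on-boss height, and the idler is staying back. I'm handing the job in.

```bash
python3 -c "
from station import manip
print(manip.sign_off())"
```

```text
the job is handed in; nothing more can be done
None
```

The lock pin dropped at about 0.45 rad and is fully home in the boss, holding the tensioner back at about 0.43 rad; the arm was eased back onto it and the hand is clear, handed in at about 22 s. The one slip was a first close on the idler that pressed on the wheel's top with about 25 N before I reopened. I did not re-check the bystanders.

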